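# Close down the bayonet test socket: stow the plug and fit the dust cap

### The job

Testing is finished and the brass plug stands unlocked in the test socket. Lift the black gauge and the silver tachometer housing, which block the rear of the tray, over to the black side mat; then stow the plug upright on its red pad and slip the yellow dust cap, from the tray's rear row, fully home over the socket. Only then return the gauge and the tachometer to the middle of their own pads (gauge on the blue one, tachometer on the green one); the two instruments are delicate, so keep them upright and set them down without dropping them.

Things in the scene. Friction and masses are not known exactly. Their poses are not given: they have to be found in the camera images.
- gauge_center (a point): Fuel pressure gauge: black upright cylinder, 60 mm diameter, 95 mm tall, 0.3 kg, dial with white marks facing up. This point is its centre, 47.5 mm above its underside; z is up. At the start it stands on its own pad in the tray's front row. Gripped at any yaw; in the tray best across the tray's y direction, where each finger has 35 mm of room.
- tach_center (a point): Tachometer housing: silver upright cylinder, 58 mm diameter, 100 mm tall, 0.4 kg, with a dark recess and brass hub on top. This point is its centre, 50 mm above its underside; z is up. At the start it stands on its own pad in the tray's front row, beside the gauge. Gripped as the gauge.
- plug_center (a point): Test plug: upright brass cylinder, 60 mm tall, 0.16 kg. From below: spigot (28 mm diameter, 12 mm high), knurled body to grip (44 mm, 34 mm high), back shell (34 mm, 14 mm high). This point is its centre, 30 mm above the spigot's end; z is up. At the start it stands in the socket, unlocked: spigot loose in the bore, body's shoulder on the rim; it lifts straight out.
- cap_center (a point): Dust cap: yellow plastic cup turned over, 58 mm outer and 51 mm inner diameter, 40 mm tall, closed top 4 mm thick, open below, 40 g. This point is its centre, 20 mm below its top; z is up. At the start it stands on a 4 mm black pad in the tray's rear row, its rim 8 mm above the bench. Fully home on the socket, its top rests on the rim: this point is then 16 mm below socket_mouth.
- tray: The kit tray: fixed aluminium plate, 190 x 230 mm, 4 mm thick, rim 6 mm high. Origin at the centre of its underside, on the bench; x from front row to rear row, y along the rows, z up. Front row (x = -46 mm): gauge pad and tachometer pad at y = -72 and 24 mm, either way round. Rear row (x = 0): plug pad and cap at y = -24 and 72 mm, either way round. Behind lie a small fitting and a ring, under 30 mm high.
- gauge_pad: The gauge's place: round blue pad, 68 mm diameter, 4 mm thick, in the tray's front row. Origin at the centre of its underside, 4 mm above the bench; axes are the tray's.
- tach_pad: The tachometer housing's place: round green pad, 68 mm diameter, 4 mm thick, in the tray's front row. Origin at the centre of its underside, 4 mm above the bench; axes are the tray's.
- plug_pad: The plug's place: round red pad, 56 mm diameter, 4 mm thick, in the tray's rear row, empty at the start. Origin at the centre of its underside, 4 mm above the bench; axes are the tray's. The plug stands on it on its spigot.
- mat: The side mat: flat fixed black rubber mat with a white border line, 200 mm along its x, 130 mm along its y, 3 mm thick. Origin at the centre of its underside, on the bench. Empty at the start, with room for both instruments side by side along x. Tray, mat and socket stand side by side in any order, about 0.23 m apart.
- socket_mouth (a point): Bayonet test socket: fixed upright steel tube with a knurled twist collar, 41 mm outer diameter, 42 mm tall above a 54 mm square flange on a base plate bolted to the bench. Bore 32 mm wide, 14 mm deep. This point is the centre of the top rim, 75 mm above the bench; z is up. The plug stands in it at the start; the cap slips over the outside with 5 mm to spare all round.

How it is judged:
On the way, in this order (a step that is already met when the one before it is completed fails the run):
1. gauge and tachometer housing both stand upright on the side mat, let go (x of gauge_center in the frame of mat between -0.1 and 0.1 m and y of gauge_center in the frame of mat between -0.065 and 0.065 m and z of gauge_center in the frame of mat between 0.0445 and 0.0565 m and angle between each of gauge_center, tach_center's own z axis and vertical below 0.12 rad and contact force between the fingers and gauge below 0.05 N and linear speed of each of gauge, tach below 0.02 m/s and x of tach_center in the frame of mat between -0.1 and 0.1 m and y of tach_center in the frame of mat between -0.065 and 0.065 m and z of tach_center in the frame of mat between 0.047 and 0.059 m and contact force between the fingers and tach below 0.05 N), for 0.2 s.
2. with both instruments still on the mat, the plug stands on its red pad and the cap is fully home on the socket, both let go (all of step 1 and horizontal distance between plug_center and plug_pad below 0.012 m and z of plug_center in the frame of plug_pad between 0.029 and 0.039 m and angle between each of plug_center, cap_center's own z axis and vertical below 0.12 rad and contact force between the fingers and plug below 0.05 N and linear speed of each of plug, cap below 0.02 m/s and horizontal distance between cap_center and socket_mouth below 0.008 m and z of cap_center in the frame of socket_mouth between -0.02 and -0.012 m and contact force between the fingers and cap below 0.05 N), for 0.2 s.
At the end, for the whole second after the job is handed in: Gauge, tachometer housing and plug each stand upright (within 7 degrees) and at rest on their own pads, centred to within 12 mm; the dust cap is fully home over the socket (within 8 mm of its axis, within 4 mm of its seated height, level within 7 degrees); nothing is held (horizontal distance between gauge_center and gauge_pad below 0.012 m and z of gauge_center in the frame of gauge_pad between 0.0465 and 0.0565 m and angle between each of gauge_center, tach_center, plug_center, cap_center's own z axis and vertical below 0.12 rad and contact force between the fingers and gauge below 0.05 N and linear speed of each of gauge, tach, plug, cap below 0.02 m/s and horizontal distance between tach_center and tach_pad below 0.012 m and z of tach_center in the frame of tach_pad between 0.049 and 0.059 m and contact force between the fingers and tach below 0.05 N and horizontal distance between plug_center and plug_pad below 0.012 m and z of plug_center in the frame of plug_pad between 0.029 and 0.039 m and contact force between the fingers and plug below 0.05 N and horizontal distance between cap_center and socket_mouth below 0.008 m and z of cap_center in the frame of socket_mouth between -0.02 and -0.012 m and contact force between the fingers and cap below 0.05 N); the robot touches nothing.
It fails at once if the gauge is dropped (falls freely from more than about 13 mm) (linear speed of gauge above 0.5 m/s and contact force between the fingers and gauge below 0.05 N).
It fails at once if the tachometer housing is dropped (falls freely from more than about 13 mm) (linear speed of tach above 0.5 m/s and contact force between the fingers and tach below 0.05 N).
It fails at once if the gauge is tipped by more than 35 degrees (angle between gauge_center's own z axis and vertical above 0.6 rad).
It fails at once if the tachometer housing is tipped by more than 35 degrees (angle between tach_center's own z axis and vertical above 0.6 rad).
It also fails if it takes over 138 s, if anything falls off the work surface, if the arm or the gripper's body presses on something with over 40 N, if the wrist force passes 120 N, or if a joint passes its speed limit or range.

### The arm

A 6-joint arm with a two-finger parallel gripper is mounted at the origin on the work surface. World frame = base frame: x ahead of the robot, y to its left, z up, the work surface at z = 0. Lengths are in m, angles in rad, forces in N, time in s.
With the tool pointing down it reaches from about 0.275 to 0.825 m from the base axis. Payload 4.9 kg.
Tool frame: the origin (TCP) lies midway between the tips of the shut fingers; the grasp point (between the pads) lies 19 mm behind it (grip_point_offset is the distance from the TCP to the grasp point, in m); z points along the fingers, x is the direction in which the jaws open and shut, and the axes are right-handed (so a half turn about z gives the same grasp; the last joint's range is limited). The gripper opens to 85 mm and grips with 20 to 120 N. Pads are 22 mm wide; open, the fingers measure 114 mm over their backs; the gripper's body (76 mm by 85 mm) begins 54 mm behind the grasp point. The pads swing forward as they close: fully open they stand 13 mm farther back than shut.
Start: joints at [-0.134, 0.326, -0.193, 1.052, 0, 1.437], TCP at [0.55, 0, 0.231] pointing down, gripper open.
Joint ranges: [-2.65, 2.65], [-0.97, 1.79], [-1.3, 1.35], [-1.93, 2.1], [-1.47, 1.37], [-3.14, 3.14]. Speed limits (rad/s): [2.57, 2.57, 3.14, 3.14, 3.14, 3.14].

### API

Orientations are given as a rotation vector (axis times angle).
In Python, from cell import * gives the robot as it stands. Calls block until the motion is done:
- movep(position, orientation): joint-space move of the TCP to a pose.
- move_l(position, velocity=0.15, rot=None, until_force=None): straight line of the TCP; rot=None keeps the orientation; velocity is the mean speed in m/s. With until_force (N) it stops when the force on the tool has changed by that much, and returns True; else False.
- set_joints(angles): joint-space move.
- let_go() and grab(newtons=None): open the fingers fully, or close them until they stop; newtons is the grip in N (None keeps the last).
- sleep(seconds).
- ik(position, orientation): joint angles nearest the present ones, or None.
- get_state(): the state.
- grab_frame(name): name is "scene" or "side" or "wrist"; returns a dict with "img" (420x560x3 uint8, red, green, blue), "fx", "fy", "cx", "cy" (pixels), "cam_to_world" (4x4, takes a point from camera to world coordinates); the wrist camera has in their place "T_tool_cam" (4x4, takes a point from camera to tool coordinates, whose origin is the TCP and whose axes are the tool frame's). Camera axes: x right, y down, z forward; pixel columns grow to the right and rows downward; lengths in m; the calibration is good to about 2 mm. A picture is of the moment at which its call begins: read the wrist's pose just before it. There is no depth.
A pose or a line that the arm cannot do raises MotionError and nothing moves.
- sign_off(): hands the job in, once; it reports no verdict.
Trained networks look in the newest picture that a camera, given by its name, has taken for a name from the list of things; names that differ only in an ending like _2 or _b are one class to them, and where a whole thing is asked for, a point or a joint stands for the part that bears it (a point fixed in the world has none). Each returns a list of dicts, best first, with "score" (0 to 1); they miss things now and then, are a little off and sometimes report something else, mostly with a low value. They report only what shows in the picture. A call takes as long as a camera call.
- spot_in(camera, name): "centre" ([column, row] in pixels, amid what is visible of it).
- silhouettes(camera, name): "mask" (420x560 bool, what is visible of it) and "centre" ([column, row] in pixels, amid what is visible of it).
- tip_of(camera, name): "centre" ([column, row] in pixels: a listed point, or the origin of a listed thing).
The state is a dict: "clock": time; "q": joint angles; "joint_velocities": joint speeds; "tau": joint torques, N m; "position": TCP position; "eef_rot": TCP orientation; "contact_force": force on the tool from outside, world axes, zero at the start; "wrist_torque": the same for the moment, N m; "finger_gap": opening from 0.0 (shut) to 1.0 (fully open).
Only numpy, scipy, OpenCV 4.12 (cv2) and the standard library are available. Lean on these libraries where they do the work, as an engineer would, in place of code of your own. Each camera call takes 0.05 s, during which the arm holds its last target.

## Working session

There is one attempt and no reset: what is moved stays moved. The work goes in short steps, each a Python script; the robot and the scene stay as the last script left them, time stands still between calls to the robot, and variables do not carry over. Pictures are saved under pics/ and viewed, and the job is handed in when it is done.

```bash
ls; mkdir -p pics; python3 - <<'E'
from cell import *
import cv2
for c in ["scene","side","wrist"]:
    f=grab_frame(c); cv2.imwrite(f"pics/{c}0.png",f["img"][:,:,::-1])
    print(c,f["fx"],f["cx"],f["cy"]); print(f.get("cam_to_world",f.get("T_tool_cam")))
    for n in ["gauge_center","tach_center","plug_center","cap_center","tray","gauge_pad","tach_pad","plug_pad","mat","socket_mouth"]:
        try: print(n,[(d["centre"],round(d["score"],2)) for d in tip_of(c,n)][:2])
        except Exception as e: print(n,e)
print(get_state())
E
```

```text
pics
scene 425.4347576569261 275.90317397920455 211.21275295224774
[[ 0.54230324  0.61154783 -0.57612191  0.94300309]
 [ 0.84017962 -0.39662423  0.36984784 -0.29588946]
 [-0.00232426 -0.68461557 -0.72890063  0.67751017]
 [ 0.          0.          0.          1.        ]]
gauge_center [([297.5, 223.3], 0.66)]
tach_center [([255.0, 248.5], 0.7)]
plug_center [([168.0, 289.5], 0.57)]
cap_center [([287.6, 261.1], 0.92)]
tray [([298.5, 266.6], 0.84)]
gauge_pad [([295.6, 241.7], 0.47)]
tach_pad [([252.1, 262.8], 0.69)]
plug_pad [([324.5, 245.4], 0.61), ([287.0, 260.1], 0.55)]
mat [([383.6, 208.8], 0.7)]
socket_mouth [([166.8, 291.0], 0.81)]
side 389.89569616629115 269.1974353524852 204.31537852539168
[[-9.99963894e-01 -7.85809925e-03 -3.23424005e-03  4.83076449e-01]
 [-9.28501247e-04  4.79363755e-01 -8.77615821e-01  7.17720225e-01]
 [ 8.44676968e-03 -8.77581131e-01 -4.79353743e-01  5.12481857e-01]
 [ 0.00000000e+00  0.00000000e+00  0.00000000e+00  1.00000000e+00]]
gauge_center [([256.3, 237.8], 0.81)]
tach_center [([256.7, 214.4], 0.72), ([257.9, 257.6], 0.34)]
plug_center [([251.0, 173.2],
[... 861 characters left out ...]
 []
socket_mouth []
{'clock': 1.65, 'q': array([-1.34179871e-01,  3.26183023e-01, -1.92627056e-01,  1.05200069e+00,
        2.17824969e-05,  1.43660127e+00]), 'joint_velocities': array([-0.00094072,  0.00010912, -0.00105634, -0.00108219,  0.00027165,
        0.00015481]), 'tau': array([ 7.36282868e-05, -4.43308282e+01,  2.62755650e+01,  8.80411862e-04,
       -8.86190151e-05,  2.75173471e-05]), 'position': array([5.50003698e-01, 2.86969534e-05, 2.31279798e-01]), 'eef_rot': array([-3.14156914e+00, -2.38498494e-05,  1.78984245e-05]), 'contact_force': array([-0.25324113, -0.03418337,  0.97786572]), 'wrist_torque': array([-0.0169346 ,  0.01323267,  0.01268831]), 'finger_gap': 1.0002393600269897}
```

View pics/scene0.png

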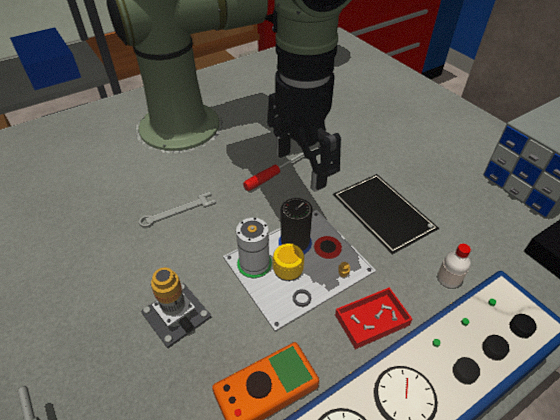

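View pics/side0.png

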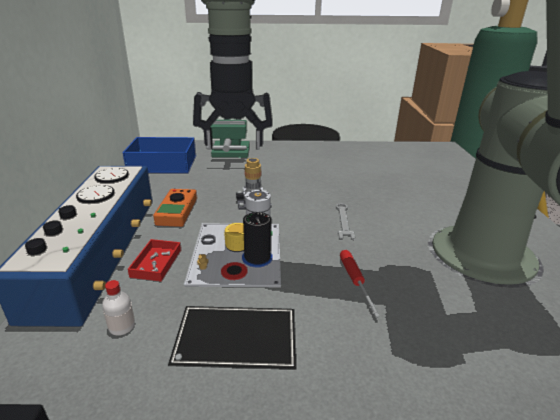

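View pics/wrist0.png

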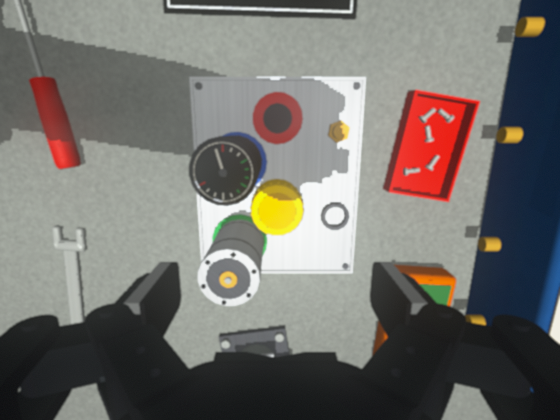

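Wrist view: gauge top ≈(224,170), tach top ≈(228,280), cap ≈(277,208), red pad ≈(277,118), tray corners ≈(190,78),(365,77),(353,272). The gauge is beside the cap, with the mat at +y and the socket at −y. I'll convert these to world coordinates and check the spacings.

```bash
cat > h.py <<'E'
from cell import *
import numpy as np, cv2
from scipy.spatial.transform import Rotation as R
def toworld(f,px,z,T=None):
    M=f["cam_to_world"] if T is None else T
    d=M[:3,:3]@np.array([(px[0]-f["cx"])/f["fx"],(px[1]-f["cy"])/f["fy"],1.]); o=M[:3,3]
    return (o+d*(z-o[2])/d[2])
def wrist(name=None):
    s=get_state(); f=grab_frame("wrist"); W=np.eye(4)
    W[:3,:3]=R.from_rotvec(s["eef_rot"]).as_matrix(); W[:3,3]=s["position"]
    f["T"]=W@f["T_tool_cam"]
    if name: cv2.imwrite(f"pics/{name}.png",f["img"][:,:,::-1])
    return f
def down(yaw):  # tool x axis at world angle yaw
    return (R.from_euler('z',yaw)*R.from_rotvec([np.pi,0,0])).as_rotvec()
E
python3 - <<'E'
from h import *
f=wrist()
for n,p,z in [("gauge",(224,170),.103),("tach",(228,280),.108),("cap",(277,208),.048),("pad",(277,118),.008),("c1",(190,78),.01),("c2",(365,77),.01),("c3",(353,272),.01),("mat",(260,11),.003),("matl",(166,10),.003),("matr",(355,15),.003)]:
    print(n,toworld(f,p,z,f["T"]).round(4))
f=grab_frame("side")
for n,p,z in [("plugtop",(253,161),.123),("mat",(236.3,336),.003),("matTL",(183,308),.003),("matTR",(295,309),.003),("matBR",(295,367),.003),("matBL",(171,362),.003),("pad",(234,271),.008)]: print('side',n,toworld(f,p,z).round(4))
f=grab_frame("scene")
for n,p,z in [("plugtop",(167,273),.123),("mat",(386,212),.003),("pad",(327,246),.008),("gauge",(297,208),.103),("tach",(252,230),.108)]: print('sc',n,toworld(f,p,z).round(4))
E
```

```text
gauge [0.5064 0.0304 0.103 ]
tach [ 0.5066 -0.0697  0.108 ]
cap [ 0.5519 -0.0165  0.048 ]
pad [0.552  0.0758 0.008 ]
c1 [0.4594 0.1166 0.01  ]
c2 [0.6455 0.1175 0.01  ]
c3 [ 0.647  -0.1082  0.01  ]
mat [0.5344 0.1817 0.003 ]
matl [0.4375 0.1827 0.003 ]
matr [0.6327 0.178  0.003 ]
side plugtop [ 0.523  -0.2308  0.123 ]
side mat [0.5346 0.2482 0.003 ]
side matTL [0.6369 0.183  0.003 ]
side matTR [0.4321 0.1836 0.003 ]
side matBR [0.4392 0.3091 0.003 ]
side matBL [0.6326 0.3014 0.003 ]
side pad [0.5517 0.0809 0.008 ]
sc plugtop [ 0.5236 -0.2308  0.123 ]
sc mat [0.5418 0.2455 0.003 ]
sc pad [0.5499 0.0779 0.008 ]
sc gauge [0.5034 0.0331 0.103 ]
sc tach [ 0.5081 -0.0669  0.108 ]
```

Views agree to a few mm: tray centre ≈(0.553,0.005), yaw≈0, mat ≈(0.535,0.246), socket ≈(0.523,-0.231). Next I grasp the gauge across y.

```bash
cat >> h.py <<'E'
Y=np.pi/2
def st(m=''):
    s=get_state(); print(m,'t',round(s["clock"],1),'p',np.round(s["position"],4),'gap',round(s["finger_gap"],3),'F',np.round(s["contact_force"],1))
def pick(x,y,z,N,lift,yaw=Y,approach=None):
    a=approach or max(lift,z+.10)
    movep([x,y,a],down(yaw)); 
    print('touch',move_l([x,y,z],0.12,until_force=8)); grab(N); sleep(.2); st('grabbed')
    move_l([x,y,lift],0.12); st('lifted')
def place(x,y,z,lift,yaw=Y,force=4,rel=True,via=True):
    move_l([x,y,lift],0.2,rot=down(yaw)) 
    move_l([x,y,z+.015],0.12); sleep(.15)
    print('touch',move_l([x,y,z-.004],0.02,until_force=force)); st('down')
    if rel: let_go(); sleep(.2); move_l([x,y,lift],0.15); st('up')
E
python3 - <<'E'
from h import *
for y in (Y,-Y):
  for p in [(.506,.03,.05),(.487,.246,.05),(.585,.246,.2),(.523,-.231,.07),(.507,-.07,.2)]:
    q=ik(p,down(y)); print(y,p,None if q is None else np.round(q,2))
E
```

```text
1.5707963267948966 (0.506, 0.03, 0.05) [-0.09  0.45 -0.54  0.58  0.   -0.09]
1.5707963267948966 (0.487, 0.246, 0.05) [ 0.33  0.51 -0.43  0.63  0.    0.33]
1.5707963267948966 (0.585, 0.246, 0.2) [ 0.28  0.5  -0.    1.07  0.    0.28]
1.5707963267948966 (0.523, -0.231, 0.07) [-0.55  0.52 -0.34  0.71  0.   -0.55]
1.5707963267948966 (0.507, -0.07, 0.2) [-0.28  0.28 -0.34  0.95  0.   -0.28]
-1.5707963267948966 (0.506, 0.03, 0.05) [-0.09  0.45 -0.54  0.58  0.    3.06]
-1.5707963267948966 (0.487, 0.246, 0.05) [ 0.33  0.51 -0.43  0.63  0.   -2.81]
-1.5707963267948966 (0.585, 0.246, 0.2) [ 0.28  0.5  -0.    1.07  0.   -2.86]
-1.5707963267948966 (0.523, -0.231, 0.07) [-0.55  0.52 -0.34  0.71  0.    2.6 ]
-1.5707963267948966 (0.507, -0.07, 0.2) [-0.28  0.28 -0.34  0.95  0.    2.86]
```

```bash
python3 - <<'E'
from h import *
pick(.506,.030,.052,40,.16,approach=.2)
place(.487,.246,.047,.16)
f=wrist("w1")
E
```

```text
touch False
grabbed t 5.1 p [0.5065 0.0301 0.0527] gap 0.689 F [-0.3  0.7  5.9]
lifted t 6.2 p [0.5053 0.03   0.1591] gap 0.688 F [ 0.3  0.1 -3.8]
touch True
down t 9.2 p [0.4868 0.2459 0.0477] gap 0.681 F [-0.3  0.8  5.4]
up t 10.7 p [0.4863 0.2458 0.1592] gap 0.997 F [0.  0.  0.3]
```

View pics/w1.png

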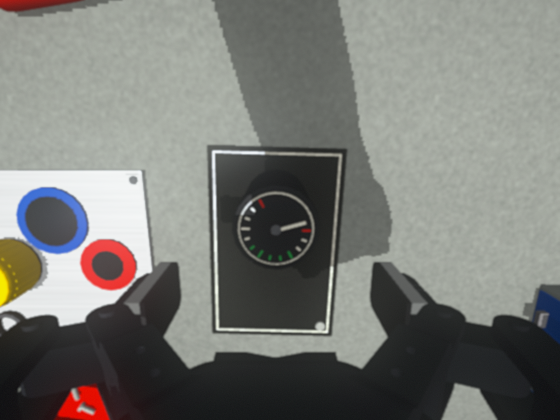

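Gauge stands upright at about (275,228), well inside the mat's upper (near-robot) half, with the blue pad visible at (53,219). Now the tach.

```bash
python3 - <<'E'
from h import *
f=wrist()
for n,p,z in [("gauge",(275,228),.098),("TL",(209,147),.003),("TR",(346,150),.003),("BR",(330,334),.003),("BL",(215,333),.003),("blue",(53,219),.008),("red",(108,264),.008)]: print(n,toworld(f,p,z,f["T"]).round(4))
pick(.507,-.069,.054,50,.175,approach=.2)
place(.584,.246,.049,.175)
f=wrist("w2")
movep([.535,.0,.33],down(Y)); sleep(.2)
f=wrist("w3")
for n in ["gauge_pad","tach_pad","plug_pad","cap_center"]:
    print(n,[(d["centre"],round(d["score"],2),toworld(f,d["centre"],.028 if n[0]=='c' else .008,f["T"]).round(4)) for d in tip_of("wrist",n)][:2])
E
```

```text
gauge [0.4844 0.2441 0.098 ]
TL [0.4358 0.1831 0.003 ]
TR [0.4385 0.3094 0.003 ]
BR [0.6335 0.3032 0.003 ]
BL [0.6324 0.179  0.003 ]
blue [0.5033 0.0304 0.008 ]
red [0.5499 0.0771 0.008 ]
touch False
grabbed t 14.0 p [ 0.5076 -0.0685  0.0548] gap 0.669 F [-0.5  2.9  6. ]
lifted t 15.1 p [ 0.5063 -0.0689  0.1742] gap 0.668 F [-0.4 -0.6 -3.1]
touch True
down t 18.8 p [0.5838 0.246  0.0498] gap 0.671 F [-0.7 -0.2  5.1]
up t 20.4 p [0.5833 0.2458 0.174 ] gap 1.002 F [-0.2 -0.4  0.1]
gauge_pad [([295.2, 156.4], 0.92, array([0.5068, 0.0285, 0.008 ]))]
tach_pad [([231.1, 154.5], 0.81, array([ 0.5042, -0.0638,  0.008 ]))]
plug_pad [([326.3, 189.5], 0.88, array([0.5551, 0.0754, 0.008 ]))]
cap_center [([263.4, 189.4], 0.82, array([ 0.5514, -0.017 ,  0.028 ]))]
```

View pics/w2.png

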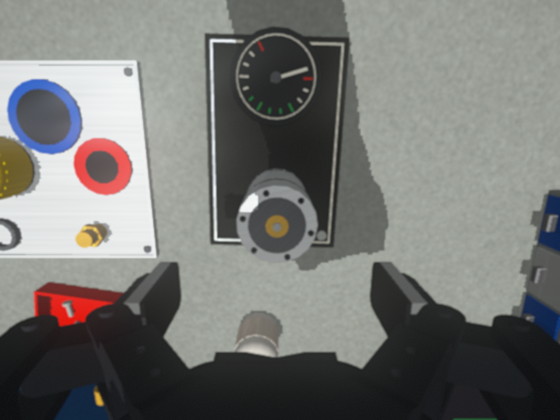

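View pics/w3.png

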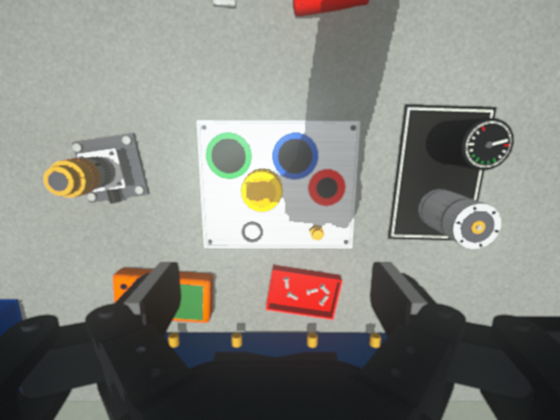

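Both instruments stand on the mat. Gauge is at (488,143) and tach at (477,228). All pads are visible. Now I look at the plug and measure the tray from above.

```bash
python3 - <<'E'
from h import *
f=wrist()
hsv=cv2.cvtColor(f["img"],cv2.COLOR_RGB2HSV)
def blob(lo,hi,box):
    m=cv2.inRange(hsv,lo,hi); b=np.zeros_like(m); x0,y0,x1,y1=box; b[y0:y1,x0:x1]=m[y0:y1,x0:x1]
    c=max(cv2.findContours(b,cv2.RETR_EXTERNAL,cv2.CHAIN_APPROX_NONE)[0],key=cv2.contourArea)
    return cv2.fitEllipse(cv2.convexHull(c))
for n,lo,hi,box in [("tach_pad",(45,80,30),(90,255,255),(200,125,260,190)),("gauge_pad",(100,80,30),(130,255,255),(262,120,325,190)),("plug_pad",(0,100,40),(8,255,255),(300,160,350,212)),("plug_pad2",(170,100,40),(180,255,255),(300,160,350,212))]:
    try:
        e=blob(lo,hi,box); print(n,np.round(e[0],1),np.round(e[1],1),toworld(f,e[0],.008,f["T"]).round(4))
    except Exception as x: print(n,x)
for p in [(197,121),(360,121),(354,248),(205,249)]: print(toworld(f,p,.01,f["T"]).round(4))
movep([.50,-.231,.26],down(Y)); sleep(.2); f=wrist("w4")
for n in ["plug_center"]: print([(d["centre"],round(d["score"],2),toworld(f,d["centre"],.093,f["T"]).round(4)) for d in tip_of("wrist",n)][:2])
st()
E
```

```text
tach_pad [228.8 155.1] [44.  45.9] [ 0.5055 -0.0679  0.008 ]
gauge_pad [295.2 155.2] [44.8 46.2] [0.5057 0.0278 0.008 ]
plug_pad [327.  186.6] [35.1 36.7] [0.5515 0.0756 0.008 ]
plug_pad2 max() iterable argument is empty
[ 0.4584 -0.1104  0.01  ]
[0.4584 0.1175 0.01  ]
[0.6476 0.1213 0.01  ]
[ 0.6493 -0.1101  0.01  ]
[]
 t 23.4 p [ 0.5006 -0.2301  0.2604] gap 1.002 F [ 0.2 -0.2  0.4]
```

View pics/w4.png

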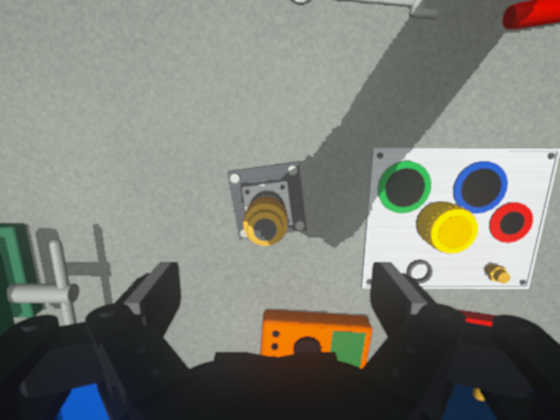

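Plug's back-shell top is at about (264,230), beside the socket's square flange, and it stands upright. I convert it at z=0.123.

```bash
python3 - <<'E'
from h import *
f=wrist()
print(toworld(f,(264,230),.123,f["T"]).round(4))
cv2.imwrite("pics/w4z.png",cv2.resize(f["img"][140:260,200:330,::-1],None,fx=5,fy=5,interpolation=cv2.INTER_CUBIC))
E
```

```text
[ 0.5252 -0.2419  0.123 ]
```

View pics/w4z.png

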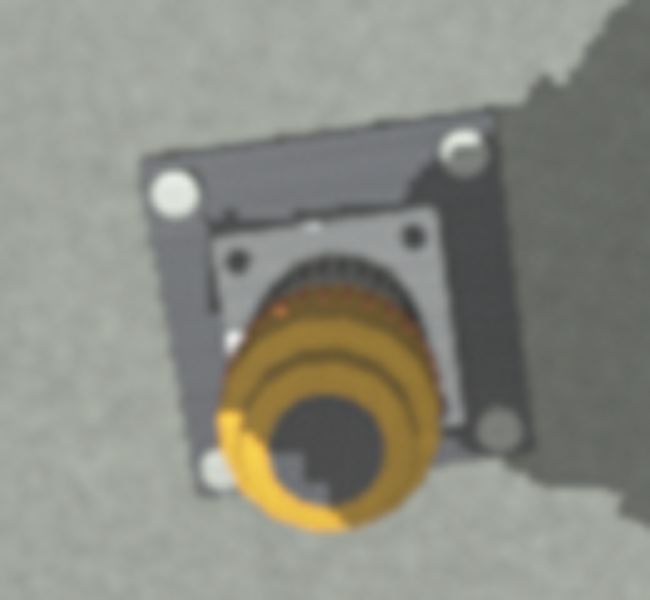

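The wrist view gives y≈-0.241, while the fixed cameras gave -0.231, so I check this more carefully before grasping.

```bash
python3 - <<'E'
from h import *
f=wrist()
print('top',toworld(f,(265.6,229.6),.123,f["T"]).round(4))
for p in [(140,158),(490,105),(530,450),(200,495),(340,302)]: print('plate',toworld(f,(200+p[0]/5,140+p[1]/5),.02,f["T"]).round(4))
for p in [(212,238),(438,208),(462,425)]: print('flange',toworld(f,(200+p[0]/5,140+p[1]/5),.033,f["T"]).round(4))
a=grab_frame("side");b=grab_frame("scene")
A=cv2.resize(a["img"][140:230,205:305],None,fx=4,fy=4,interpolation=cv2.INTER_CUBIC);B=cv2.resize(b["img"][255:345,120:220],None,fx=4,fy=4,interpolation=cv2.INTER_CUBIC)
cv2.imwrite("pics/sp.png",np.hstack([A,B])[:,:,::-1])
E
```

```text
top [ 0.5247 -0.2405  0.123 ]
plate [ 0.4845 -0.2886  0.02  ]
plate [ 0.4717 -0.2045  0.02  ]
plate [ 0.5582 -0.1926  0.02  ]
plate [ 0.5704 -0.2765  0.02  ]
plate [ 0.52   -0.2405  0.02  ]
flange [ 0.5016 -0.2704  0.033 ]
flange [ 0.4944 -0.2171  0.033 ]
flange [ 0.5477 -0.2107  0.033 ]
```

View pics/sp.png

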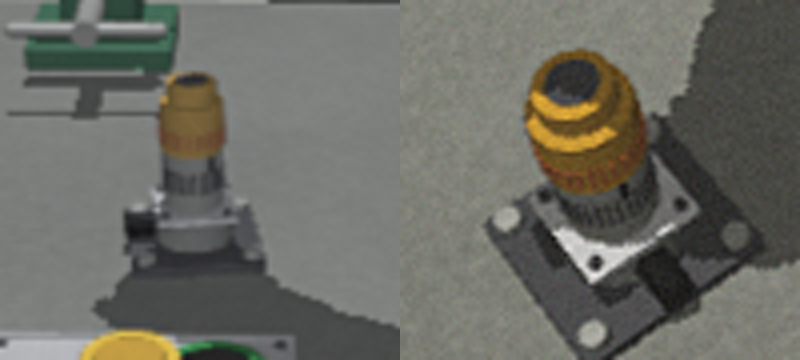

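```bash
python3 - <<'E'
from h import *
a=grab_frame("side");b=grab_frame("scene")
print(toworld(a,(252.5,160),.123).round(4),toworld(b,(163.7,275.6),.123).round(4))
pick(.5247,-.2405,.070,40,.15,approach=.19)
f=wrist("w5")
place(.5515,.0757,.015,.13)
f=wrist("w6")
E
```

```text
[ 0.5246 -0.2377  0.123 ] [ 0.5253 -0.2371  0.123 ]
touch False
grabbed t 25.9 p [ 0.525  -0.2405  0.0706] gap 0.504 F [-1.2  0.2  5.1]
lifted t 26.7 p [ 0.5241 -0.2402  0.1491] gap 0.507 F [-0.1 -0.3 -1.6]
touch True
down t 30.3 p [0.5513 0.0757 0.0156] gap 0.498 F [-0.5  0.2  5.1]
up t 31.9 p [0.5508 0.0757 0.1292] gap 1.002 F [-0.8  0.4 -0.2]
```

View pics/w6.png

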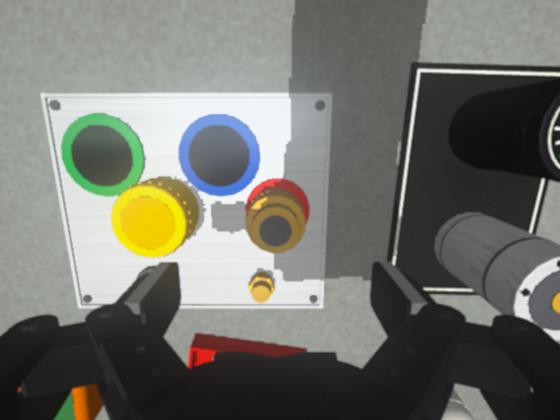

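Plug stands upright on the red pad, with its shell top at about (275,233). Now I look at the empty socket and the cap from close above.

```bash
python3 - <<'E'
from h import *
f=wrist()
print('plug',toworld(f,(275,233),.068,f["T"]).round(4))
movep([.53,-.2405,.20],down(Y)); sleep(.2); f=wrist("w7")
o=f["img"][:,:,::-1].copy(); np.save("T7.npy",f["T"])
movep([.56,-.018,.16],down(Y)); sleep(.2); f=wrist("w8"); np.save("T8.npy",f["T"])
hsv=cv2.cvtColor(f["img"],cv2.COLOR_RGB2HSV); m=cv2.inRange(hsv,(22,150,60),(35,255,255)); m[:, :180]=0;m[:,370:]=0
c=max(cv2.findContours(m,cv2.RETR_EXTERNAL,cv2.CHAIN_APPROX_NONE)[0],key=cv2.contourArea); print(cv2.boundingRect(c))
E
```

```text
plug [0.5524 0.0741 0.068 ]
(243, 163, 68, 69)
```

View pics/w7.png

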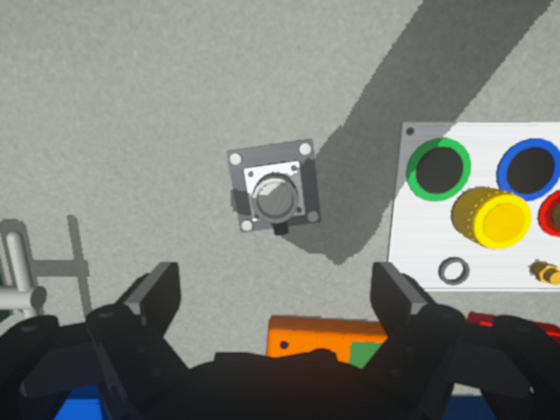

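View pics/w8.png

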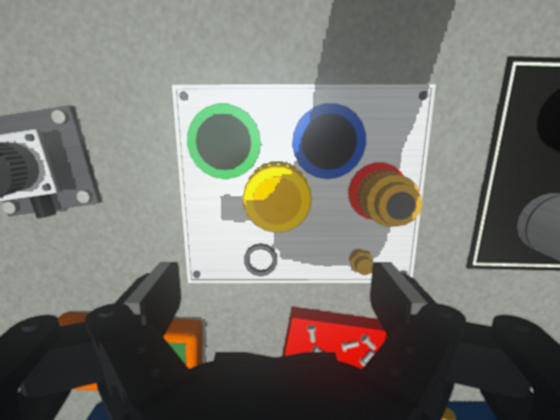

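```bash
python3 - <<'E'
from h import *
f=grab_frame("wrist")
im=cv2.imread("pics/w7.png"); i8=cv2.imread("pics/w8.png")
A=cv2.resize(im[150:240,225:325],None,fx=4,fy=4,interpolation=cv2.INTER_CUBIC)
B=cv2.resize(i8[150:240,225:325],None,fx=4,fy=4,interpolation=cv2.INTER_CUBIC)
cv2.imwrite("pics/z78.png",np.hstack([A,B]))
print(toworld(f,(275,199),.075,np.load("T7.npy")),toworld(f,(277.5,199),.048,np.load("T8.npy")))
E
```

```text
[ 0.52274693 -0.24067721  0.075     ] [ 0.55025003 -0.01906175  0.048     ]
```

View pics/z78.png

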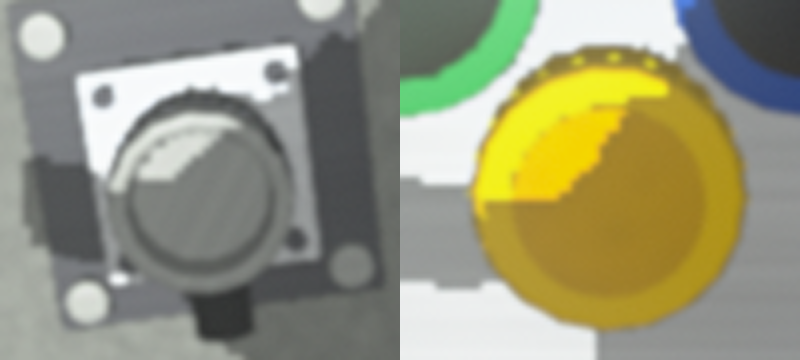

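```bash
python3 - <<'E'
from h import *
pick(.5505,-.0190,.020,25,.13,approach=.13)
place(.5243,-.2405,.051+.045,.15,rel=False,force=5)
st()
f=wrist("w9")
E
```

```text
touch False
grabbed t 36.6 p [ 0.5512 -0.0191  0.0211] gap 0.679 F [-1.1 -0.2  5.6]
lifted t 37.7 p [ 0.5498 -0.0189  0.1292] gap 0.677 F [-0.7 -0.4 -0.4]
touch False
down t 40.7 p [ 0.5244 -0.2406  0.0921] gap 0.68 F [-0.2 -0.   0.9]
 t 40.7 p [ 0.5244 -0.2406  0.0921] gap 0.68 F [-0.2 -0.   0.9]
```

View pics/w9.png

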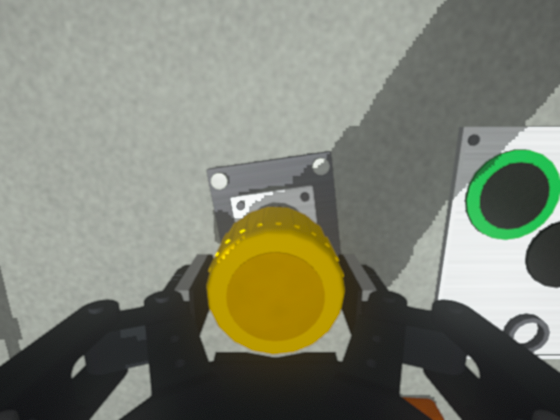

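The cap is held level between the fingers, its top at about (275,289). I check its in-hand position and then lower it.

```bash
python3 - <<'E'
from h import *
f=wrist(); e=toworld(f,(275.5,301),.119,f["T"]); print(e)
print('touch',move_l([.5243,-.2405,.046],0.03,until_force=6)); st('down')
let_go(); sleep(.2); move_l([.5243,-.2405,.2],.15); st('up')
sleep(.1); f=wrist("w10")
a=grab_frame("side");b=grab_frame("scene")
A=cv2.resize(a["img"][140:230,205:305],None,fx=4,fy=4,interpolation=cv2.INTER_CUBIC);B=cv2.resize(b["img"][255:345,120:220],None,fx=4,fy=4,interpolation=cv2.INTER_CUBIC)
cv2.imwrite("pics/sp2.png",np.hstack([A,B])[:,:,::-1])
E
```

```text
[ 0.52634662 -0.24187222  0.119     ]
touch True
down t 42.0 p [ 0.5242 -0.2404  0.0521] gap 0.677 F [-0.8  0.3  4.7]
up t 43.7 p [ 0.5237 -0.2402  0.199 ] gap 1.003 F [ 0.6 -0.1 -0.6]
```

View pics/w10.png

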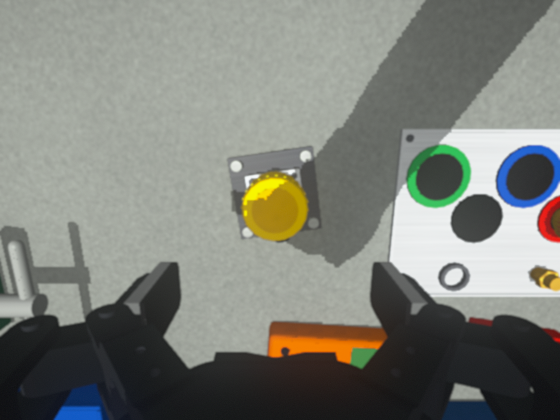

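View pics/sp2.png

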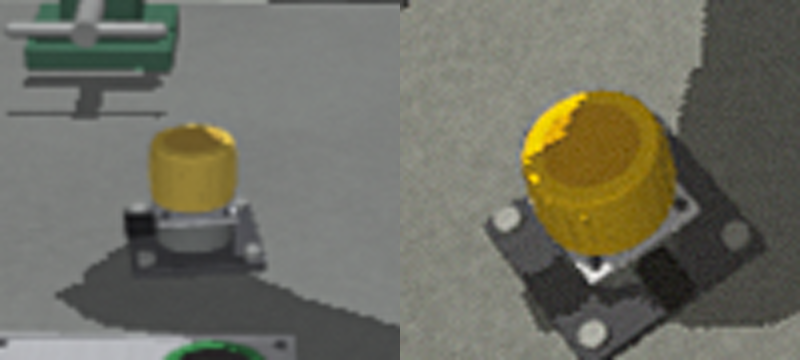

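The cap seated at TCP z=0.0521, exactly the predicted height, and it is level in both fixed views. Next I measure the instruments on the mat and return them.

```bash
python3 - <<'E'
from h import *
movep([.54,.2458,.25],down(Y)); sleep(.2); f=wrist("w11"); np.save("T11.npy",f["T"])
cv2.imwrite("pics/w11z.png",cv2.resize(f["img"][60:260,190:370,::-1],None,fx=3,fy=3,interpolation=cv2.INTER_CUBIC))
E
```

```text
(no output)
```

View pics/w11z.png

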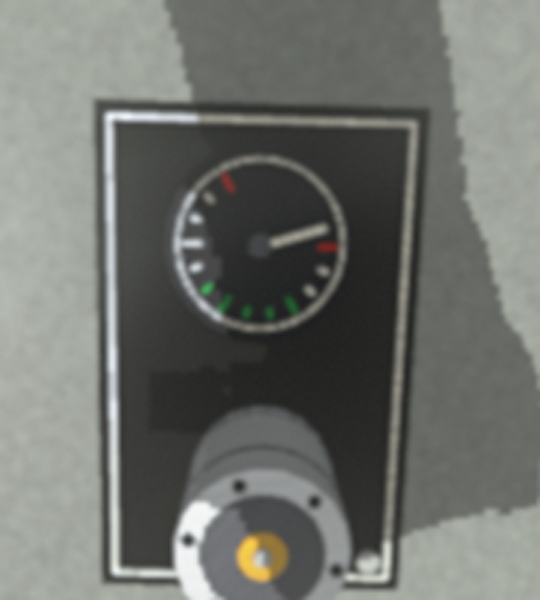

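```bash
python3 - <<'E'
from h import *
f=wrist(); T=np.load("T11.npy")
print(toworld(f,(276.7,141),.098,T).round(4),toworld(f,(277.7,245.7),.103,T).round(4))
E
```

```text
[0.4851 0.2449 0.098 ] [0.5839 0.2458 0.103 ]
```

```bash
python3 - <<'E'
from h import *
pick(.486,.2457,.047,40,.16,approach=.17)
place(.506,.0282,.052,.16)
pick(.584,.2460,.049,50,.175,approach=.19)
place(.506,-.068,.054,.175)
movep([.535,.0,.33],down(Y)); sleep(.5); f=wrist("w12")
cv2.imwrite("pics/scene1.png",grab_frame("scene")["img"][:,:,::-1])
cv2.imwrite("pics/w12z.png",cv2.resize(f["img"][90:270,180:380,::-1],None,fx=4,fy=3.3,interpolation=cv2.INTER_CUBIC)); np.save("T12.npy",f["T"])
E
```

```text
touch False
grabbed t 48.2 p [0.4866 0.2461 0.0479] gap 0.687 F [-0.7  0.2  5.3]
lifted t 49.3 p [0.4853 0.2454 0.1591] gap 0.684 F [ 0.1  0.1 -3.7]
touch True
down t 52.4 p [0.5057 0.0282 0.0529] gap 0.687 F [-1.2  0.6  3.5]
up t 53.8 p [0.5054 0.0283 0.1593] gap 1.0 F [ 0.2 -0.1 -0.4]
touch False
grabbed t 56.6 p [0.5845 0.2464 0.0499] gap 0.665 F [-0.7  1.6  6.2]
lifted t 57.8 p [0.5834 0.2458 0.1739] gap 0.666 F [-0.   0.5 -2.8]
touch True
down t 61.5 p [ 0.5058 -0.068   0.0549] gap 0.666 F [-1.1  1.   3.8]
up t 63.0 p [ 0.5053 -0.0678  0.1742] gap 0.998 F [ 0.1  0.2 -0.7]
```

View pics/w12.png

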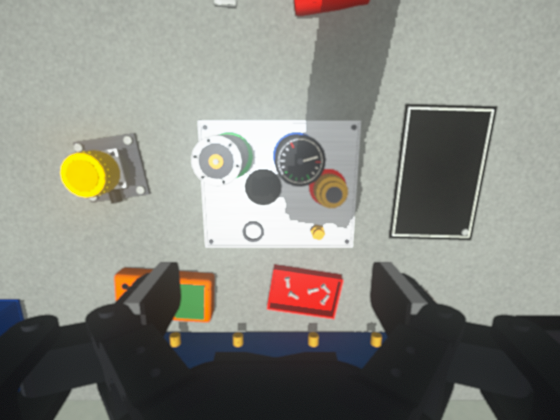

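View pics/scene1.png

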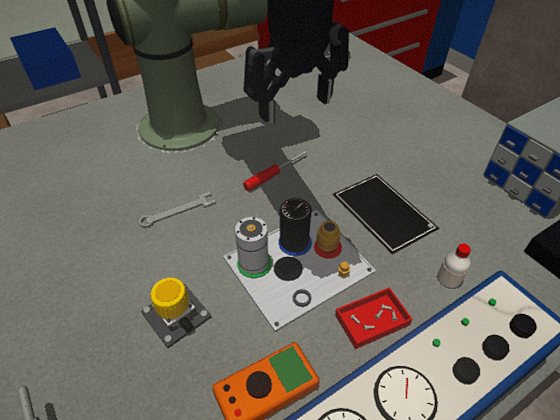

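Final check: tach top (215,160), gauge (300,160), plug (333,193) and cap (86,175), all upright.

```bash
python3 - <<'E'
from h import *
f=wrist(); T=f["T"]
for n,p,z,t in [("tach",(215,160),.108,(.5056,-.0682)),("gauge",(300,160),.103,(.5056,.0278)),("plug",(333,193.5),.068,(.5516,.0756)),("cap",(86,175),.079,(.5243,-.2405))]:
    w=toworld(f,p,z,T)[:2]; print(n,w.round(4),'err mm',((w-t)*1000).round(1))
st(); sign_off()
E
```

```text
tach [ 0.5033 -0.0699] err mm [-2.3 -1.7]
gauge [0.5038 0.0271] err mm [-1.8 -0.7]
plug [0.5501 0.0734] err mm [-1.5 -2.2]
cap [ 0.5244 -0.2366] err mm [0.1 3.9]
 t 64.4 p [ 0.535 -0.     0.33 ] gap 1.0 F [ 0.2 -0.6 -0.3]
the job is handed in; nothing more can be done
```

The job is done and handed in at about 64 s of the 138 s allowed; sign-off reports no verdict. I moved the gauge and tachometer to the mat, then stood the plug on its red pad and seated the cap on the socket. After that I returned both instruments to their own pads.

**Last checks, from the wrist camera:**

| Item | Offset from its target (mm) | Limit (mm) |
|---|---|---|
| Gauge | about 2 | 12 |
| Tachometer | about 3 | 12 |
| Plug | about 3 | 12 |
| Cap | about 4 | 8 |

- **Upright and free:** all four looked upright in the pictures. The gripper was open and well clear, with contact force near zero.
- **Cap:** it touched down at exactly the expected seated height. I read its 4 mm from the edge of the picture, so it is less certain than the others.

**One disagreement:** my first readings of the plug from the two fixed cameras were about 10 mm off the wrist camera in y. Reading the pixels more carefully cut that to about 3 mm. The wrist value also matched the socket's flange corners, so I used it, and both the plug grasp and the cap fit went cleanly.

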